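# Heavier tin to the bottom of the packing box

### The job

Two round metal tins that look alike stand on the left of the bench, one much heavier than the other, which only lifting will tell. Pack them in the open wooden box: first the heavier tin, standing upright on the floor of the box, then the lighter tin squarely on top of it, and let go.

Things in the scene. Friction and masses are not known exactly. Their poses are not given: they have to be found in the camera images.
- tin_1_mid (a point): closed round bare-metal tin with a flat lid, upright, 55 mm across, 46 mm tall; the point is its centre, 23 mm above its underside, z up. It looks just like the other tin; one of the two (either) weighs 0.5 to 0.63 kg, the other 0.16 to 0.18 kg. A close-fitting load inside cannot be seen. 
- tin_2_mid (a point): closed round bare-metal tin with a flat lid, upright, 55 mm across, 46 mm tall; the point is its centre, 23 mm above its underside, z up. It looks just like the other tin; one of the two (either) weighs 0.5 to 0.63 kg, the other 0.16 to 0.18 kg. A close-fitting load inside cannot be seen. 
- tin_1: the first tin itself; origin at the centre of its underside, z up
- tin_2: the second tin itself; origin at the centre of its underside, z up
- packing_box: open square plywood box fixed to the bench, 162 x 162 mm outside, 150 x 150 mm inside, walls 6 mm thick, rim 56 mm above the bench, its inner floor 6 mm above the bench; origin at the centre of its underside on the bench, x and y along its sides
Not all that is in view belongs to the job. What is shaped like the tin_1 but orange or yellow is not meant.

How it is judged:
On the way:
1. the heavier tin stands upright on the floor of the box, with the lighter one not yet in it (((x of tin_1_mid in the frame of packing_box between -0.055 and 0.055 m and y of tin_1_mid in the frame of packing_box between -0.055 and 0.055 m and angle between tin_1_mid's own z axis and vertical below 0.175 rad and z of tin_1_mid in the frame of packing_box below 0.038 m and linear speed of tin_1 below 0.02 m/s and horizontal distance between tin_1_mid and tin_2_mid above 0.1 m and contact force between tin_1 and packing_box above 3.6 N) or (x of tin_2_mid in the frame of packing_box between -0.055 and 0.055 m and y of tin_2_mid in the frame of packing_box between -0.055 and 0.055 m and angle between tin_2_mid's own z axis and vertical below 0.175 rad and z of tin_2_mid in the frame of packing_box below 0.038 m and linear speed of tin_2 below 0.02 m/s and horizontal distance between tin_2_mid and tin_1_mid above 0.1 m and contact force between tin_2 and packing_box above 3.6 N))), for 0.2 s.
At the end, for the whole second after the job is handed in: The heavier tin stands on the floor of the box and the lighter tin stands on its lid (pressing on it with less than 3.6 N), centres within 15 mm of each other seen from above, both upright within 10 degrees and at rest (((x of tin_1_mid in the frame of packing_box between -0.055 and 0.055 m and y of tin_1_mid in the frame of packing_box between -0.055 and 0.055 m and angle between each of tin_1_mid, tin_2_mid's own z axis and vertical below 0.175 rad and z of tin_1_mid in the frame of packing_box below 0.038 m and linear speed of each of tin_1, tin_2 below 0.02 m/s and horizontal distance between tin_1_mid and tin_2_mid below 0.015 m and z of tin_2_mid in the frame of packing_box between 0.066 and 0.084 m and contact force between tin_1 and tin_2 between 0.5 and 3.6 N) or (x of tin_2_mid in the frame of packing_box between -0.055 and 0.055 m and y of tin_2_mid in the frame of packing_box between -0.055 and 0.055 m and angle between each of tin_2_mid, tin_1_mid's own z axis and vertical below 0.175 rad and z of tin_2_mid in the frame of packing_box below 0.038 m and linear speed of each of tin_2, tin_1 below 0.02 m/s and horizontal distance between tin_2_mid and tin_1_mid below 0.015 m and z of tin_1_mid in the frame of packing_box between 0.066 and 0.084 m and contact force between tin_2 and tin_1 between 0.5 and 3.6 N))); the robot touches nothing.
It also fails if it takes over 70 s, if anything falls off the work surface, if the arm or the gripper's body presses on something with over 40 N, if the wrist force passes 120 N, or if a joint passes its speed limit or range.

### The arm

A 7-joint arm with a two-finger parallel gripper is mounted at the origin on a cart in front of the work surface, level with it; the furniture and walls round the work are solid. World frame = base frame: x ahead of the robot, y to its left, z up, the work surface at z = 0. Lengths are in m, angles in rad, forces in N, time in s.
With the tool pointing down it reaches from about 0.4 to 0.85 m from the base axis. Payload 10.4 kg.
Tool frame: the origin (TCP) lies at the very end of the fingers, on their centre line; the grasp point (between the pads) lies r.grasp_offset behind it (r.grasp_offset is the distance from the TCP to the grasp point, in m); z points along the fingers, y is the direction in which the jaws open and shut (so a half turn about z gives the same grasp; the last joint's range is limited). The gripper opens to 87 mm and grips with 3 to 60 N. Pads are 19 mm wide; open, the fingers measure 117 mm over their backs; the gripper's body (75 mm by 190 mm) begins 51 mm behind the grasp point.
Start: joints at [1.294, 0.332, -0.065, 1.46, 0.022, 1.35, -0.088], TCP at [0.157, -0.605, 0.223] pointing down, gripper open.
Joint ranges: [-2.6, 2.6], [-0.5, 2.12], [-1.47, 1.34], [0.16, 2.42], [-1.27, 4.41], [0.06, 2.06], [-2.6, 2.6]. Speed limits (rad/s): [2.22, 2.22, 2.79, 2.79, 3.14, 3.14, 3.14].

### API

Orientations are given as a unit quaternion [x, y, z, w].
In Python, from bench import read_state, cams, job, r gives the robot as it stands. The module is installed in compiled form; this text tells all that it offers.
- The arm moves only by the tool arm_command, never from a script. Its argument "increments" is a list of rows, each an object of numbers: "gripper": the opening in per cent of the stroke, from 0 (shut) to 100 (fully open); "dx", "dy", "dz": the shift along the tool's x, y, z in m; "spin": the turn about the tool's z in degrees. In form: [{"gripper": .., "dx": .., "dy": .., "dz": .., "spin": ..}, ...]. A call has exactly 8 rows; each row shifts and turns the commanded pose from where the row before left it, along the tool's axes as they then stand; what a row does not reach is not made up. A row lasts 1/8 s, in which the tool goes at most 62.5 mm and 10.7 degrees, less where a joint would pass 70% of its speed; a pose out of reach is approached as far as the arm can. A call with a gripper value outside its range is refused whole. The fingers move at their own pace and stop on an object; "grip_force" is the grip in N (left out, the last holds). Time passes only in rows, so rows that do not move let the fingers close, or fill a call up. It gives the time, the measured TCP pose, the force and the opening at its end, in the units of the state.
- read_state(): the state, without advancing time (a new reading comes with each control period).
- cams.camera(name): name is "side" or "top" or "wrist"; returns the picture (384x512x3 uint8, red, green, blue); there is no depth.
- cams.camera_info(name): a dict with "K" (3x3 intrinsics, pixels), "rvec" (rotation vector, rad) and "tvec" (3), from world to camera coordinates, as OpenCV has them. Camera axes: x right, y down, z forward; pixel columns grow to the right and rows downward; lengths in m; the calibration is good to about 2 mm. The wrist camera is an equidistant fisheye: a pixel r from the principal point sees the ray r / f radians off the axis. A picture is of the moment at which its call begins: read the wrist's pose just before it. camera_info takes no time and is no camera call; for the wrist camera it gives the pose at the moment of the call.
- job.close_job(): hands the job in, once; it reports no verdict.
The state is a dict: "time": time; "joint_positions": joint angles; "joint_vel": joint speeds; "joint_torque": joint torques, N m; "ee_pos": TCP position; "eef_rot": TCP orientation; "ft_force": force on the tool from outside, world axes, zero at the start; "torque": the same for the moment, N m; "width": finger opening in m.
Only numpy, scipy, OpenCV 4.12 (cv2) and the standard library are available. Lean on these libraries where they do the work, as an engineer would, in place of code of your own. Each camera call takes 0.05 s, during which the arm holds its last target.

## Working session

There is one attempt and no reset: what is moved stays moved. The work goes in short steps, Python scripts to look and compute and a tool call to move; the robot and the scene stay as the last step left them, time stands still between calls to the robot, and variables do not carry over. Pictures are saved under pics/ and viewed, and the job is handed in when it is done.

Besides the shell and the picture viewer there is one more tool, called after "Request:" as a command line: name --argument value ..., lists and objects as JSON in quotes. arm_command: Moves the arm, as the interface text tells. Its arguments: {"type":"object","properties":{"increments":{"type":"array","items":{"type":"object","properties":{"gripper":{"type":"number"},"dx":{"type":"number"},"dy":{"type":"number"},"dz":{"type":"number"},"spin":{"type":"number"}}}},"grip_force":{"type":"number"}},"required":["increments"]}

```bash
mkdir -p pics
cat > h.py <<'E'
import numpy as np, cv2
from bench import read_state, cams, job, r
def shot(n,f):
    im=cams.camera(n); cv2.imwrite('pics/'+f,im[:,:,::-1]); return im
def ray(n,u,v,info=None):
    c=info or cams.camera_info(n); K=np.array(c['K'],float);R=cv2.Rodrigues(np.array(c['rvec'],float))[0];t=np.array(c['tvec'],float).ravel()
    x=(u-K[0,2])/K[0,0];y=(v-K[1,2])/K[1,1]
    if n=='wrist':
        th=np.hypot(x,y);s=np.sin(th)/max(th,1e-9);d=np.array([x*s,y*s,np.cos(th)])
    else: d=np.array([x,y,1.])
    return -R.T@t,R.T@d
def plane(n,u,v,z,info=None):
    o,d=ray(n,u,v,info);return o+d*(z-o[2])/d[2]
def proj(n,p):
    c=cams.camera_info(n);K=np.array(c['K'],float);R=cv2.Rodrigues(np.array(c['rvec'],float))[0]
    q=R@np.array(p)+np.array(c['tvec']).ravel()
    return (K@(q/q[2]))[:2]
E
python3 - <<'E'
from h import *
for n in ['side','top']: shot(n,n+'0.png')
s=read_state();print({k:np.round(v,3) for k,v in s.items()},r.grasp_offset)
for n in ['side','top','wrist']:
    c=cams.camera_info(n);print(n,c['K'],ray(n,256,192))
E
```

```text
{'time': np.float64(0.1), 'joint_positions': array([ 1.294,  0.333, -0.065,  1.461,  0.022,  1.35 , -0.088]), 'joint_vel': array([ 0.   , -0.002,  0.001, -0.001,  0.001,  0.002, -0.001]), 'joint_torque': array([ 2.0000e-03, -6.2455e+01,  2.6000e-02, -3.9072e+01, -6.1000e-02,
        3.7000e-02,  0.0000e+00]), 'ee_pos': array([ 0.157, -0.605,  0.222]), 'eef_rot': array([ 0.992,  0.127, -0.   , -0.001]), 'ft_force': array([-0.127,  1.267, -0.635]), 'torque': array([-0.006,  0.   ,  0.026]), 'width': np.float64(0.087)} 0.0187
side [[355.52104227   0.         256.74157791]
 [  0.         355.52104227 189.68894365]
 [  0.           0.           1.        ]] (array([ 0.2028645 , -0.45070936,  0.53029661]), array([ 0.37835771,  0.72964072, -0.56966347]))
top [[385.98033912   0.         259.95817003]
 [  0.         385.98033912 189.74334055]
 [  0.           0.           1.        ]] (array([0.47934083, 0.16853935, 0.91965082]), array([ 0.05973762,  0.02722646, -0.99791256]))
wrist [[297.31863964   0.         255.46656437]
 [  0.         297.31863964 192.33849003]
 [  0.           0.           1.        ]] (array([ 0.23788304, -0.58321382,  0.38335866]), array([-0.29398162, -0.07672522, -0.95272664]))
```

View pics/side0.png

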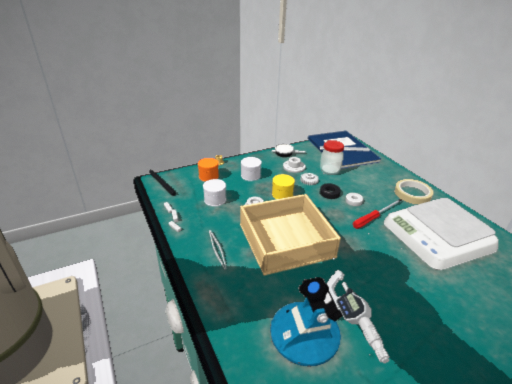

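View pics/top0.png

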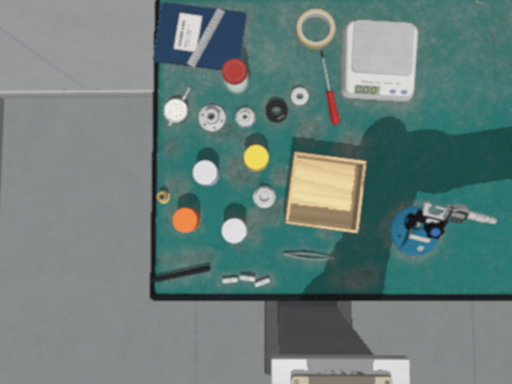

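Side view: two pale metal tins at about (251,168) and (214,192), with orange and yellow decoys. In the top view the tins are at (205,172) and (234,230), and the box is centred near (326,192).

Run:
```python
from h import *
t=cv2.imread('pics/top0.png')
hsv=cv2.cvtColor(t,cv2.COLOR_BGR2HSV)
m=((hsv[:,:,1]<50)&(hsv[:,:,2]>150)).astype(np.uint8)
n,l,st,ce=cv2.connectedComponentsWithStats(m)
for i in range(1,n):
    if st[i,4]>250 and 180<ce[i,0]<280 and 90<ce[i,1]<260:
        cs=cv2.findContours((l==i).astype(np.uint8),0,2)[0][0]
        (u,v),rad=cv2.minEnclosingCircle(cs)
        p=plane('top',u,v,.046);q=plane('top',u+rad,v,.046)
        print(st[i],ce[i].round(1),(u,v,rad),p.round(4),np.linalg.norm(p-q)*2)
m=((hsv[:,:,0]>10)&(hsv[:,:,0]<28)&(hsv[:,:,1]>40)).astype(np.uint8)
m[:,:275]=0;m[:130]=0;m[250:]=0
cs=max(cv2.findContours(m,0,2)[0],key=cv2.contourArea)
print(cv2.minAreaRect(cs)); b=cv2.approxPolyDP(cv2.convexHull(cs),6,True)[:,0]
P=[plane('top',u,v,.056) for u,v in b];print(b.tolist(),np.round(P,4).tolist(),np.mean(P,0))
for n_,(z,s) in {'o':((185,220),.046),'y':((256,157),.046),'gold':((163,197),.02),'knob':((264,196),.01)}.items(): print(n_,plane('top',*z,s).round(3))
cv2.imwrite('pics/crop0.png',cv2.resize(t[130:300,150:380],None,fx=3,fy=3))
```

```text
[198 106  28  26 487] [211.6 118.9] (211.5706787109375, 117.3952865600586, 13.67969036102295) [0.704  0.2945 0.046 ] 0.0630882551030139
[235 108  20  19 273] [244.9 117.2] (244.63157653808594, 117.0, 9.837140083312988) [0.7044 0.2183 0.046 ] 0.04524305908743634
[193 160  25  26 503] [204.7 172.6] (204.5955047607422, 173.38201904296875, 13.51020622253418) [0.5745 0.3096 0.046 ] 0.06174779350666743
[253 188  23  20 354] [263.9 197.5] (263.8999938964844, 196.6999969482422, 11.229531288146973) [0.5209 0.1745 0.046 ] 0.05085619036913432
[221 218  26  26 514] [233.7 230.5] (233.80435180664062, 230.7318878173828, 12.921043395996094) [0.4443 0.2426 0.046 ] 0.058331029811216795
((325.4615478515625, 191.80770874023438), (75.2890853881836, 73.6766357421875), 7.125016689300537)
[[366, 162], [357, 232], [285, 222], [294, 152]] [[0.5977, -0.0548, 0.056], [0.4415, -0.0318, 0.056], [0.4639, 0.1276, 0.056], [0.6211, 0.1063, 0.056]] [0.53105931 0.03683025 0.056     ]
o [0.469 0.353 0.046]
y [0.612 0.192 0.046]
gold [0.522 0.411 0.02 ]
knob [0.524 0.174 0.01 ]
```

View pics/crop0.png

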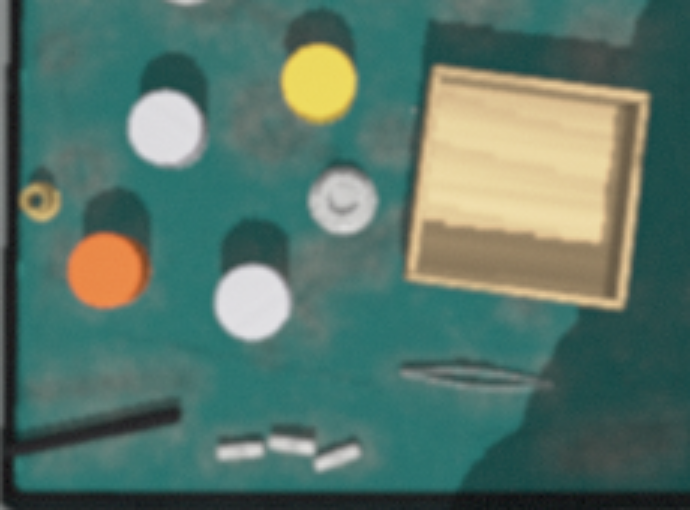

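Request:
arm_command --increments '[{"dx": 0.046, "dy": -0.034, "spin": 10, "gripper": 100}, {"dx": 0.04, "dy": -0.042, "spin": 10, "gripper": 100}, {"dx": 0.032, "dy": -0.048, "spin": 3, "gripper": 100}, {"dx": 0.03, "dy": -0.049, "gripper": 100}, {"dx": 0.03, "dy": -0.049, "gripper": 100}, {"dx": 0.03, "dy": -0.049, "gripper": 100}, {"dx": 0.03, "dy": -0.049, "gripper": 100}, {"dx": 0.03, "dy": -0.049, "gripper": 100}]' --grip_force 25

```text
validation failed for argument at $.in...
```

```bash
cat >> h.py <<'E'
def delta(x,y,z=None):
    s=read_state();p=np.array(s['ee_pos'])
    from scipy.spatial.transform import Rotation as R
    M=R.from_quat(s['eef_rot']).as_matrix()
    print('t',s['time'].round(2) if hasattr(s['time'],'round') else s['time'],'p',p.round(4),'yaw',np.degrees(np.arctan2(M[1,0],M[0,0])).round(2),'tilt',M[:,2].round(3),'f',np.round(s['ft_force'],2),'w',round(float(s['width']),4))
    d=np.array([x,y,p[2] if z is None else z])-p
    print('tool delta',(M.T@d).round(4))
E
python3 - <<'E'
from h import *
delta(.57,.309)
E
```

```text
t 0.1 p [ 0.1568 -0.6046  0.2218] yaw 14.54 tilt [-0.     0.001 -1.   ] f [-0.13  1.27 -0.63] w 0.0869
tool delta [ 0.6294 -0.7806  0.001 ]
```

Request:
arm_command --increments '[{"gripper": 100, "dx": 0.046, "dy": -0.034, "dz": 0, "spin": 10}, {"gripper": 100, "dx": 0.04, "dy": -0.042, "dz": 0, "spin": 10}, {"gripper": 100, "dx": 0.032, "dy": -0.048, "dz": 0, "spin": 3}, {"gripper": 100, "dx": 0.03, "dy": -0.049, "dz": 0, "spin": 0}, {"gripper": 100, "dx": 0.03, "dy": -0.049, "dz": 0, "spin": 0}, {"gripper": 100, "dx": 0.03, "dy": -0.049, "dz": 0, "spin": 0}, {"gripper": 100, "dx": 0.03, "dy": -0.049, "dz": 0, "spin": 0}, {"gripper": 100, "dx": 0.03, "dy": -0.049, "dz": 0, "spin": 0}]' --grip_force 25

```text
time: 1.1
ee_pos: [0.4511, -0.2489, 0.2224]
eef_rot: [0.997, -0.074, -0.0, 0.0]
ft_force: [0.1, 0.6, 0.1]
width: 0.0872
```

Run:
```python
from h import *
delta(.57,.309)
```

```text
t 1.1 p [ 0.4511 -0.2489  0.2224] yaw -8.47 tilt [-0. -0. -1.] f [0.08 0.59 0.1 ] w 0.0872
tool delta [ 3.540e-02 -5.693e-01 -1.000e-04]
```

Request:
arm_command --increments '[{"gripper": 100, "dx": -0.01, "dy": -0.06, "dz": 0, "spin": 0}, {"gripper": 100, "dx": -0.01, "dy": -0.06, "dz": 0, "spin": 0}, {"gripper": 100, "dx": -0.01, "dy": -0.06, "dz": 0, "spin": 0}, {"gripper": 100, "dx": -0.01, "dy": -0.06, "dz": 0, "spin": 0}, {"gripper": 100, "dx": -0.01, "dy": -0.06, "dz": 0, "spin": 0}, {"gripper": 100, "dx": -0.01, "dy": -0.06, "dz": 0, "spin": 0}, {"gripper": 100, "dx": -0.01, "dy": -0.06, "dz": 0, "spin": 0}, {"gripper": 100, "dx": -0.01, "dy": -0.06, "dz": 0, "spin": 0}]'

```text
time: 2.1
ee_pos: [0.4415, 0.2376, 0.2226]
eef_rot: [0.997, -0.074, 0.0, 0.0]
ft_force: [0.7, 0.3, -0.4]
width: 0.0869
```

Run:
```python
from h import *
delta(.4443,.2425)
i=cams.camera_info('wrist'); shot('wrist','w1.png')
np.save('w1.npy',i,allow_pickle=True)
```

```text
t 2.1 p [0.4415 0.2376 0.2226] yaw -8.51 tilt [ 0.001 -0.    -1.   ] f [ 0.68  0.28 -0.41] w 0.0869
tool delta [ 0.002  -0.0052  0.    ]
```

View pics/w1.png

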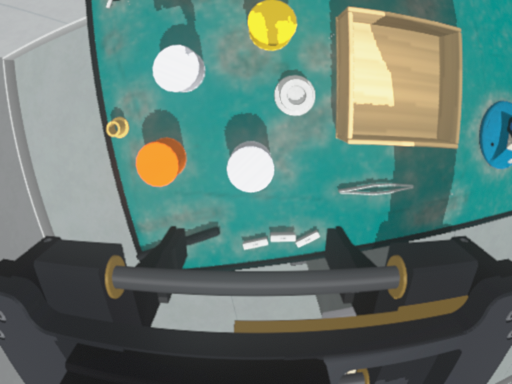

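The wrist view shows the lid of the near tin at about (250,167), the far tin at (178,68), and the box centred near (398,80). I'll measure all three here.

Run:
```python
from h import *
i=np.load('w1.npy',allow_pickle=True).item()
t=cv2.imread('pics/w1.png');cv2.imwrite('pics/w1c.png',cv2.resize(t[30:200,140:290],None,fx=4,fy=3.5))
hsv=cv2.cvtColor(t,cv2.COLOR_BGR2HSV)
m=((hsv[:,:,1]<40)&(hsv[:,:,2]>205)).astype(np.uint8)
n,l,st,ce=cv2.connectedComponentsWithStats(m)
for k in range(1,n):
    if st[k,4]>800 and 90<ce[k,0]<300 and 20<ce[k,1]<200:
        cs=cv2.findContours((l==k).astype(np.uint8),0,1)[0][0][:,0].astype(float)
        P=np.array([plane('wrist',u,v,.046,i)[:2] for u,v in cs])
        (c,rr)=cv2.minEnclosingCircle(P.astype(np.float32)*1000)
        A=np.c_[2*P,np.ones(len(P))];x=np.linalg.lstsq(A,(P**2).sum(1),rcond=None)[0]
        print(st[k],np.round(c,1),rr,'fit',x[:2].round(4),np.sqrt(x[2]+x[0]**2+x[1]**2).round(4))
# box rim outer corners by eye
b=[(341,8),(462,27),(459,148),(336,141)]
P=np.array([plane('wrist',u,v,.056,i) for u,v in b]);print(P.round(4),P.mean(0).round(4))
m=((hsv[:,:,0]>10)&(hsv[:,:,0]<28)&(hsv[:,:,1]>40)).astype(np.uint8);m[:,:310]=0;m[170:]=0
cs=max(cv2.findContours(m,0,2)[0],key=cv2.contourArea)
print(cv2.approxPolyDP(cv2.convexHull(cs),6,True)[:,0].tolist())
```

```text
[ 153   45   46   47 1710] [575.4 308. ] 30.86687469482422 fit [0.5762 0.3097] 0.0275
[275  79  40  37 987] [524.  181.2] 22.8671875 fit [0.5221 0.1804] 0.0208
[ 227  147   47   45 1689] [446.2 243.6] 27.695844650268555 fit [0.4462 0.2435] 0.027
[[ 0.6201  0.1147  0.056 ]
 [ 0.6024 -0.0553  0.056 ]
 [ 0.4415 -0.0334  0.056 ]
 [ 0.4675  0.1417  0.056 ]] [0.5329 0.0419 0.056 ]
[[347, 7], [460, 29], [455, 148], [336, 137], [336, 17]]
```

View pics/w1c.png

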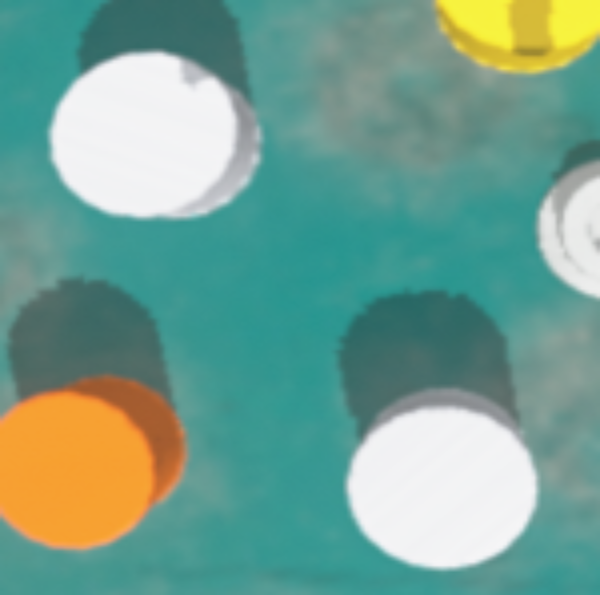

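Request:
arm_command --increments '[{"gripper": 100, "dx": 0.003, "dy": -0.006, "dz": 0.04, "spin": 0}, {"gripper": 100, "dx": 0, "dy": 0, "dz": 0.05, "spin": 0}, {"gripper": 100, "dx": 0, "dy": 0, "dz": 0.05, "spin": 0}, {"gripper": 100, "dx": 0, "dy": 0, "dz": 0.04, "spin": 0}, {"gripper": 100, "dx": 0, "dy": 0, "dz": 0.025, "spin": 0}, {"gripper": 100, "dx": 0, "dy": 0, "dz": 0.01, "spin": 0}, {"gripper": 100, "dx": 0, "dy": 0, "dz": 0, "spin": 0}, {"gripper": 40, "dx": 0, "dy": 0, "dz": 0, "spin": 0}]' --grip_force 25

```text
time: 3.15
ee_pos: [0.4463, 0.2419, 0.0086]
eef_rot: [0.997, -0.074, 0.001, -0.0]
ft_force: [-0.3, -0.2, -0.4]
width: 0.0824
```

Request:
arm_command --increments '[{"gripper": 40, "dx": 0, "dy": 0, "dz": 0, "spin": 0}, {"gripper": 40, "dx": 0, "dy": 0, "dz": 0, "spin": 0}, {"gripper": 40, "dx": 0, "dy": 0, "dz": 0, "spin": 0}, {"gripper": 40, "dx": 0, "dy": 0, "dz": 0, "spin": 0}, {"gripper": 40, "dx": 0, "dy": 0, "dz": 0, "spin": 0}, {"gripper": 40, "dx": 0, "dy": 0, "dz": 0, "spin": 0}, {"gripper": 40, "dx": 0, "dy": 0, "dz": 0, "spin": 0}, {"gripper": 40, "dx": 0, "dy": 0, "dz": 0, "spin": 0}]' --grip_force 25

```text
time: 4.15
ee_pos: [0.4459, 0.2419, 0.0078]
eef_rot: [0.997, -0.074, 0.0, -0.0]
ft_force: [0.0, 2.0, 3.7]
width: 0.0533
```

Run:
```python
from h import *
delta(.4455,.243)
```

```text
t 4.15 p [0.4459 0.2419 0.0078] yaw -8.45 tilt [ 0.001  0.    -1.   ] f [0.03 1.99 3.67] w 0.0533
tool delta [-0.0006 -0.0011  0.    ]
```

Request:
arm_command --increments '[{"gripper": 40, "dx": 0, "dy": 0, "dz": -0.01, "spin": 0}, {"gripper": 40, "dx": 0, "dy": 0, "dz": -0.02, "spin": 0}, {"gripper": 40, "dx": 0, "dy": 0, "dz": -0.02, "spin": 0}, {"gripper": 40, "dx": 0, "dy": 0, "dz": 0, "spin": 0}, {"gripper": 40, "dx": 0, "dy": 0, "dz": 0, "spin": 0}, {"gripper": 40, "dx": 0, "dy": 0, "dz": 0, "spin": 0}, {"gripper": 40, "dx": 0, "dy": 0, "dz": 0, "spin": 0}, {"gripper": 40, "dx": 0, "dy": 0, "dz": 0, "spin": 0}]' --grip_force 25

```text
time: 5.15
ee_pos: [0.4455, 0.2415, 0.0573]
eef_rot: [0.997, -0.074, -0.0, 0.0]
ft_force: [-0.6, -0.1, -4.7]
width: 0.0536
```

Run:
```python
from h import *
delta(.532,.038)
for k in range(3): shot('side','s2.png');print(read_state()['ft_force'].round(2),read_state()['width'])
print(read_state()['joint_torque'].round(2))
```

```text
t 5.15 p [0.4455 0.2415 0.0573] yaw -8.45 tilt [-0. -0. -1.] f [-0.58 -0.13 -4.74] w 0.0536
tool delta [ 0.1155  0.1886 -0.    ]
[ 0.82  1.29 -5.46] 0.05374873689974807
[ 0.3  -0.09 -5.43] 0.053400771969210205
[ 0.09  0.38 -4.93] 0.053524696334557795
[-1.000e-02 -4.861e+01 -8.510e+00 -3.440e+01  5.000e-02 -7.000e-02
 -0.000e+00]
```

View pics/s2.png

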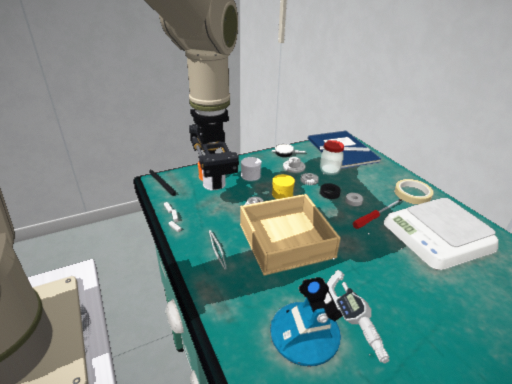

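About 5.2 N, so the tin in hand is the heavy one (0.5–0.63 kg). Next, carry it to the box.

Request:
arm_command --increments '[{"gripper": 40, "dx": 0, "dy": 0, "dz": -0.03, "spin": 0}, {"gripper": 40, "dx": 0.01, "dy": 0.015, "dz": -0.033, "spin": 0}, {"gripper": 40, "dx": 0.02, "dy": 0.035, "dz": 0, "spin": 0}, {"gripper": 40, "dx": 0.025, "dy": 0.04, "dz": 0, "spin": 0}, {"gripper": 40, "dx": 0.025, "dy": 0.04, "dz": 0, "spin": 0}, {"gripper": 40, "dx": 0.022, "dy": 0.035, "dz": 0, "spin": 0}, {"gripper": 40, "dx": 0.0135, "dy": 0.0236, "dz": 0, "spin": 0}, {"gripper": 40, "dx": 0, "dy": 0, "dz": 0, "spin": 0}]' --grip_force 25

```text
time: 6.3
ee_pos: [0.5327, 0.0353, 0.1202]
eef_rot: [0.997, -0.076, -0.0, 0.0]
ft_force: [0.0, 0.9, -4.3]
width: 0.0534
```

Run:
```python
from h import *
delta(.532,.038,.016)
i=cams.camera_info('wrist'); shot('wrist','w3.png');np.save('w3.npy',i,allow_pickle=True)
shot('top','t3.png')
cv2.imwrite('pics/c3.png',np.hstack([cv2.resize(cv2.imread('pics/'+f),(400,300)) for f in('w3.png','t3.png')]))
```

```text
t 6.3 p [0.5327 0.0353 0.1202] yaw -8.7 tilt [-0.    -0.001 -1.   ] f [ 0.04  0.93 -4.25] w 0.0534
tool delta [-0.001  -0.0027  0.1042]
```

View pics/c3.png

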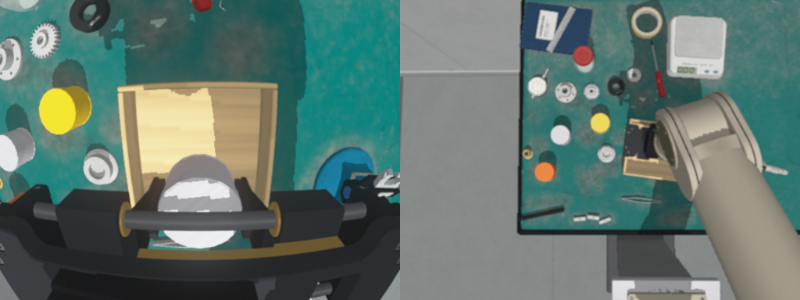

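The wrist view shows the tin centred between the box walls (tin x≈200, walls 120–278) with the jaws square to the box. I'll lower it now.

Request:
arm_command --increments '[{"gripper": 40, "dx": -0.001, "dy": -0.001, "dz": 0.02, "spin": 0}, {"gripper": 40, "dx": 0, "dy": 0, "dz": 0.025, "spin": 0}, {"gripper": 40, "dx": 0, "dy": 0, "dz": 0.025, "spin": 0}, {"gripper": 40, "dx": 0, "dy": 0, "dz": 0.02, "spin": 0}, {"gripper": 40, "dx": 0, "dy": 0, "dz": 0.009, "spin": 0}, {"gripper": 40, "dx": 0, "dy": 0, "dz": 0.004, "spin": 0}, {"gripper": 40, "dx": 0, "dy": 0, "dz": 0.001, "spin": 0}, {"gripper": 40, "dx": 0, "dy": 0, "dz": 0, "spin": 0}]' --grip_force 25

```text
time: 7.4
ee_pos: [0.5317, 0.0392, 0.0171]
eef_rot: [0.997, -0.074, 0.0, 0.0]
ft_force: [0.3, -0.7, -4.5]
width: 0.0537
```

Request:
arm_command --increments '[{"gripper": 40, "dx": 0, "dy": 0, "dz": 0.001, "spin": 0}, {"gripper": 40, "dx": 0, "dy": 0, "dz": 0.001, "spin": 0}, {"gripper": 40, "dx": 0, "dy": 0, "dz": 0, "spin": 0}, {"gripper": 40, "dx": 0, "dy": 0, "dz": 0, "spin": 0}, {"gripper": 40, "dx": 0, "dy": 0, "dz": 0, "spin": 0}, {"gripper": 40, "dx": 0, "dy": 0, "dz": 0, "spin": 0}, {"gripper": 40, "dx": 0, "dy": 0, "dz": 0, "spin": 0}, {"gripper": 40, "dx": 0, "dy": 0, "dz": 0, "spin": 0}]' --grip_force 25

```text
time: 8.4
ee_pos: [0.5313, 0.0392, 0.0145]
eef_rot: [0.997, -0.074, 0.0, 0.0]
ft_force: [-0.1, -0.5, -5.2]
width: 0.0536
```

Request:
arm_command --increments '[{"gripper": 40, "dx": 0, "dy": 0, "dz": 0.001, "spin": 0}, {"gripper": 40, "dx": 0, "dy": 0, "dz": 0, "spin": 0}, {"gripper": 40, "dx": 0, "dy": 0, "dz": 0, "spin": 0}, {"gripper": 40, "dx": 0, "dy": 0, "dz": 0.001, "spin": 0}, {"gripper": 40, "dx": 0, "dy": 0, "dz": 0, "spin": 0}, {"gripper": 40, "dx": 0, "dy": 0, "dz": 0, "spin": 0}, {"gripper": 40, "dx": 0, "dy": 0, "dz": 0, "spin": 0}, {"gripper": 40, "dx": 0, "dy": 0, "dz": 0, "spin": 0}]' --grip_force 25

```text
time: 9.4
ee_pos: [0.5315, 0.0391, 0.0137]
eef_rot: [0.997, -0.074, 0.0, 0.0]
ft_force: [-8.7, -1.7, 15.3]
width: 0.0535
```

Contact with the floor (+15 N). Release and rise.

Request:
arm_command --increments '[{"gripper": 40, "dx": 0, "dy": 0, "dz": -0.0005, "spin": 0}, {"gripper": 90, "dx": 0, "dy": 0, "dz": 0, "spin": 0}, {"gripper": 90, "dx": 0, "dy": 0, "dz": 0, "spin": 0}, {"gripper": 90, "dx": 0, "dy": 0, "dz": 0, "spin": 0}, {"gripper": 90, "dx": 0, "dy": 0, "dz": 0, "spin": 0}, {"gripper": 90, "dx": 0, "dy": 0, "dz": 0, "spin": 0}, {"gripper": 90, "dx": 0, "dy": 0, "dz": 0, "spin": 0}, {"gripper": 90, "dx": 0, "dy": 0, "dz": 0, "spin": 0}]'

```text
time: 10.4
ee_pos: [0.5313, 0.0391, 0.0131]
eef_rot: [0.997, -0.074, 0.0, 0.0]
ft_force: [-0.2, -0.3, 0.5]
width: 0.0784
```

Request:
arm_command --increments '[{"gripper": 90, "dx": 0, "dy": 0, "dz": -0.01, "spin": 0}, {"gripper": 90, "dx": 0, "dy": 0, "dz": -0.03, "spin": 0}, {"gripper": 90, "dx": 0, "dy": 0, "dz": -0.04, "spin": 0}, {"gripper": 90, "dx": 0, "dy": 0, "dz": -0.05, "spin": 0}, {"gripper": 90, "dx": 0, "dy": 0, "dz": -0.05, "spin": 0}, {"gripper": 90, "dx": 0, "dy": 0, "dz": -0.03, "spin": 0}, {"gripper": 90, "dx": 0, "dy": 0, "dz": 0, "spin": 0}, {"gripper": 90, "dx": 0, "dy": 0, "dz": 0, "spin": 0}]'

```text
time: 11.4
ee_pos: [0.531, 0.0391, 0.2227]
eef_rot: [0.997, -0.074, -0.0, 0.0]
ft_force: [-0.2, 0.0, -0.6]
width: 0.0784
```

```bash
cat >> h.py <<'E'
def lids(f,i,z=.046,lo=205):
    t=cv2.imread('pics/'+f);hsv=cv2.cvtColor(t,cv2.COLOR_BGR2HSV)
    m=((hsv[:,:,1]<40)&(hsv[:,:,2]>lo)).astype(np.uint8);m[245:]=0
    n,l,st,ce=cv2.connectedComponentsWithStats(m)
    for k in range(1,n):
        if 500<st[k,4]<8000:
            cs=cv2.findContours((l==k).astype(np.uint8),0,1)[0][0][:,0].astype(float)
            P=np.array([plane('wrist',u,v,z,i)[:2] for u,v in cs])
            A=np.c_[2*P,np.ones(len(P))];x=np.linalg.lstsq(A,(P**2).sum(1),rcond=None)[0]
            print(st[k],'fit',x[:2].round(4),np.sqrt(x[2]+x[0]**2+x[1]**2).round(4))
E
python3 - <<'E'
from h import *
delta(.5755,.309,.12)
i=cams.camera_info('wrist'); shot('wrist','w4.png');np.save('w4.npy',i,allow_pickle=True)
lids('w4.png',i);print();lids('w4.png',i,.052)
E
```

```text
t 11.4 p [0.531  0.0391 0.2227] yaw -8.45 tilt [-0. -0. -1.] f [-0.17  0.03 -0.61] w 0.0784
tool delta [ 0.0044 -0.2736  0.1027]
[ 69   0  30  23 527] fit [0.7782 0.2221] 0.0194
[ 88  41  29  34 553] fit [0.7047 0.2025] 0.0193
[ 43  53  33  43 697] fit [0.7035 0.2731] 0.0238
[  3  65  23  41 641] fit [0.7196 0.3597] 0.0256
[ 43 151  30  39 900] fit [0.5783 0.3091] 0.0269
[ 231  150   41   47 1420] fit [0.5292 0.0439] 0.0252
[142 172  35  30 646] fit [0.5313 0.1598] 0.0197

[ 69   0  30  23 527] fit [0.7753 0.2187] 0.0191
[ 88  41  29  34 553] fit [0.7031 0.1994] 0.0189
[ 43  53  33  43 697] fit [0.702  0.2688] 0.0234
[  3  65  23  41 641] fit [0.7177 0.3538] 0.0251
[ 43 151  30  39 900] fit [0.5789 0.3041] 0.0264
[ 231  150   41   47 1420] fit [0.5307 0.0436] 0.0248
[142 172  35  30 646] fit [0.5327 0.1575] 0.0194
```

View pics/w4.png

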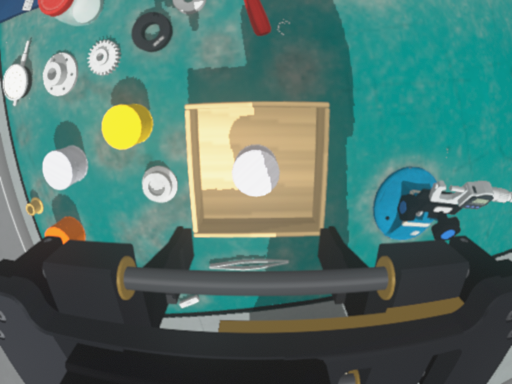

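The heavy tin stands upright in the box at about (256,171). Next is the lighter tin.

Request:
arm_command --increments '[{"gripper": 100, "dx": 0.001, "dy": -0.03, "dz": 0, "spin": 0}, {"gripper": 100, "dx": 0.001, "dy": -0.055, "dz": 0, "spin": 0}, {"gripper": 100, "dx": 0.001, "dy": -0.055, "dz": 0, "spin": 0}, {"gripper": 100, "dx": 0.001, "dy": -0.055, "dz": 0, "spin": 0}, {"gripper": 100, "dx": 0, "dy": -0.05, "dz": 0, "spin": 0}, {"gripper": 100, "dx": 0, "dy": -0.0286, "dz": 0, "spin": 0}, {"gripper": 100, "dx": 0, "dy": 0, "dz": 0, "spin": 0}, {"gripper": 100, "dx": 0, "dy": 0, "dz": 0, "spin": 0}]'

```text
time: 12.45
ee_pos: [0.5755, 0.3081, 0.2221]
eef_rot: [0.997, -0.074, -0.001, 0.001]
ft_force: [0.3, -0.2, 0.4]
width: 0.0867
```

Run:
```python
from h import *
i=cams.camera_info('wrist'); shot('wrist','w5.png')
lids('w5.png',i);delta(.5755,.309,.008)
```

```text
[460   0  52  32 906] fit [ 0.7713 -0.0568] 0.0442
[291  31  37  37 769] fit [0.7088 0.2275] 0.0193
[ 220   34   51   48 1466] fit [0.7064 0.3001] 0.0262
[ 153   36   44   51 1531] fit [0.7227 0.3796] 0.026
[ 230  147   47   46 1674] fit [0.5788 0.3104] 0.0268
[339 177  34  28 570] fit [0.5356 0.1881] 0.0195
t 12.5 p [0.5758 0.3076 0.2225] yaw -8.54 tilt [-0.    -0.001 -1.   ] f [ 0.6  -0.12 -0.28] w 0.0871
tool delta [-0.0004 -0.0016  0.2145]
```

View pics/w5.png

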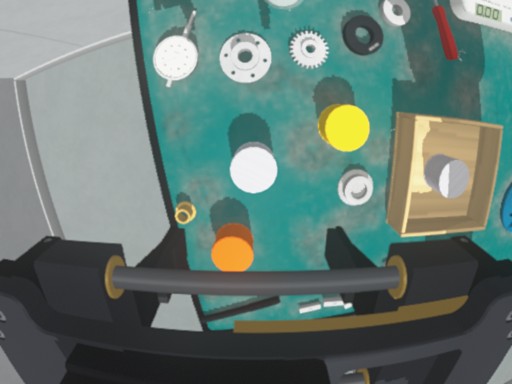

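Request:
arm_command --increments '[{"gripper": 100, "dx": 0.001, "dy": -0.0025, "dz": 0.04, "spin": 0}, {"gripper": 100, "dx": 0, "dy": 0, "dz": 0.05, "spin": 0}, {"gripper": 100, "dx": 0, "dy": 0, "dz": 0.05, "spin": 0}, {"gripper": 100, "dx": 0, "dy": 0, "dz": 0.04, "spin": 0}, {"gripper": 100, "dx": 0, "dy": 0, "dz": 0.025, "spin": 0}, {"gripper": 100, "dx": 0, "dy": 0, "dz": 0.009, "spin": 0}, {"gripper": 100, "dx": 0, "dy": 0, "dz": 0, "spin": 0}, {"gripper": 45, "dx": 0, "dy": 0, "dz": 0, "spin": 0}]' --grip_force 15

```text
time: 13.5
ee_pos: [0.5777, 0.3117, 0.0105]
eef_rot: [0.997, -0.074, 0.001, -0.0]
ft_force: [0.1, 0.1, 0.5]
width: 0.0832
```

Request:
arm_command --increments '[{"gripper": 40, "dx": 0, "dy": 0, "dz": 0, "spin": 0}, {"gripper": 40, "dx": 0, "dy": 0, "dz": 0, "spin": 0}, {"gripper": 40, "dx": 0, "dy": 0, "dz": 0, "spin": 0}, {"gripper": 40, "dx": 0, "dy": 0, "dz": 0, "spin": 0}, {"gripper": 40, "dx": 0, "dy": 0, "dz": 0, "spin": 0}, {"gripper": 40, "dx": 0, "dy": 0, "dz": 0, "spin": 0}, {"gripper": 40, "dx": 0, "dy": 0, "dz": 0, "spin": 0}, {"gripper": 40, "dx": 0, "dy": 0, "dz": 0, "spin": 0}]' --grip_force 15

```text
time: 14.5
ee_pos: [0.577, 0.3115, 0.0092]
eef_rot: [0.997, -0.074, 0.0, 0.0]
ft_force: [-0.6, -1.9, 5.1]
width: 0.0542
```

Request:
arm_command --increments '[{"gripper": 40, "dx": 0, "dy": 0, "dz": -0.01, "spin": 0}, {"gripper": 40, "dx": 0, "dy": 0, "dz": -0.03, "spin": 0}, {"gripper": 40, "dx": 0, "dy": 0, "dz": -0.04, "spin": 0}, {"gripper": 40, "dx": 0, "dy": 0, "dz": -0.05, "spin": 0}, {"gripper": 40, "dx": 0, "dy": 0, "dz": -0.04, "spin": 0}, {"gripper": 40, "dx": 0, "dy": 0, "dz": 0, "spin": 0}, {"gripper": 40, "dx": 0, "dy": 0, "dz": 0, "spin": 0}, {"gripper": 40, "dx": 0, "dy": 0, "dz": 0, "spin": 0}]' --grip_force 15

```text
time: 15.5
ee_pos: [0.5763, 0.311, 0.1775]
eef_rot: [0.997, -0.074, -0.001, 0.001]
ft_force: [0.2, 0.1, -2.0]
width: 0.0537
```

Run:
```python
from h import *
delta(.5313,.0391)
for k in range(2): shot('top','t6.png');print(read_state()['ft_force'].round(2))
i=cams.camera_info('wrist'); shot('wrist','w6.png')
cv2.imwrite('pics/c6.png',np.hstack([cv2.resize(cv2.imread('pics/'+f),(400,300)) for f in('w6.png','t6.png')]))
t=cv2.imread('pics/t6.png');cv2.imwrite('pics/t6c.png',cv2.resize(t[140:250,270:380],None,fx=5,fy=5,interpolation=cv2.INTER_CUBIC))
```

```text
t 15.5 p [0.5763 0.311  0.1775] yaw -8.46 tilt [-0.002 -0.001 -1.   ] f [ 0.19  0.08 -2.02] w 0.0537
tool delta [-0.0045  0.2756  0.0004]
[-0.05  0.33 -2.16]
[ 0.49 -0.39 -1.4 ]
```

View pics/c6.png

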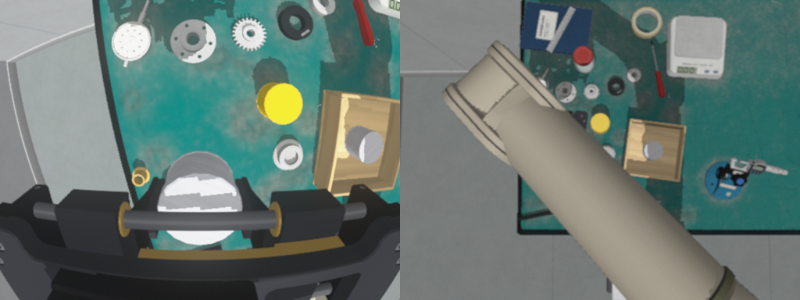

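View pics/t6c.png

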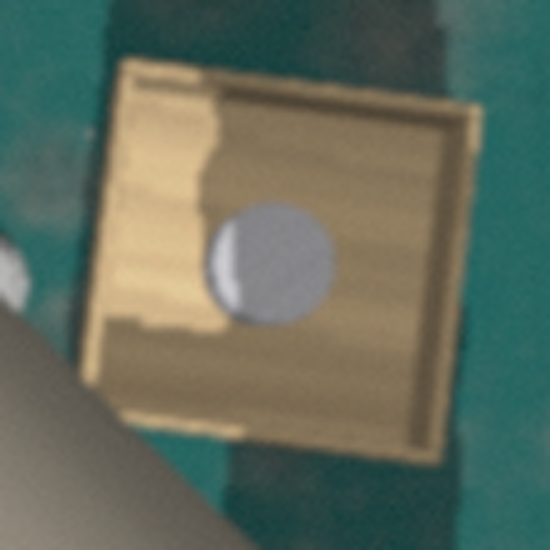

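The lift reads about 1.9 N, so this is the light tin. The heavy tin's lid shows in the top view at about (324.6,192.4), which I'll check against its release point.

Run:
```python
from h import *
print(plane('top',324.6,192.4,.052))
```

```text
[0.52992554 0.03811451 0.052     ]
```

Request:
arm_command --increments '[{"gripper": 40, "dx": -0.001, "dy": 0.025, "dz": 0, "spin": 0}, {"gripper": 40, "dx": -0.001, "dy": 0.05, "dz": 0, "spin": 0}, {"gripper": 40, "dx": -0.001, "dy": 0.055, "dz": 0, "spin": 0}, {"gripper": 40, "dx": -0.0015, "dy": 0.055, "dz": 0, "spin": 0}, {"gripper": 40, "dx": 0, "dy": 0.05, "dz": 0, "spin": 0}, {"gripper": 40, "dx": 0, "dy": 0.03, "dz": 0, "spin": 0}, {"gripper": 40, "dx": 0, "dy": 0.01, "dz": 0, "spin": 0}, {"gripper": 40, "dx": 0, "dy": 0, "dz": 0, "spin": 0}]' --grip_force 15

```text
time: 16.65
ee_pos: [0.532, 0.0405, 0.179]
eef_rot: [0.997, -0.074, -0.0, -0.0]
ft_force: [-0.3, 0.3, -1.7]
width: 0.0542
```

Run:
```python
from h import *
delta(.5313,.0391,.061)
```

```text
t 16.65 p [0.532  0.0405 0.179 ] yaw -8.47 tilt [-0.  0. -1.] f [-0.33  0.33 -1.69] w 0.0542
tool delta [-0.0004  0.0016  0.118 ]
```

Request:
arm_command --increments '[{"gripper": 40, "dx": 0, "dy": 0.001, "dz": 0.03, "spin": 0}, {"gripper": 40, "dx": 0, "dy": 0, "dz": 0.04, "spin": 0}, {"gripper": 40, "dx": 0, "dy": 0, "dz": 0.03, "spin": 0}, {"gripper": 40, "dx": 0, "dy": 0, "dz": 0.01, "spin": 0}, {"gripper": 40, "dx": 0, "dy": 0, "dz": 0.004, "spin": 0}, {"gripper": 40, "dx": 0, "dy": 0, "dz": 0, "spin": 0}, {"gripper": 40, "dx": 0, "dy": 0, "dz": 0, "spin": 0}, {"gripper": 40, "dx": 0, "dy": 0, "dz": 0, "spin": 0}]' --grip_force 15

```text
time: 17.65
ee_pos: [0.5322, 0.0391, 0.0657]
eef_rot: [0.997, -0.074, 0.001, 0.0]
ft_force: [-0.2, -0.5, -0.5]
width: 0.0542
```

Run:
```python
from h import *
delta(.5313,.0391,.061)
t=shot('side','s7.png')[:,:,::-1];cv2.imwrite('pics/s7c.png',cv2.resize(t[150:290,220:360],None,fx=4,fy=4))
```

```text
t 17.65 p [0.5322 0.0391 0.0657] yaw -8.47 tilt [ 0.001 -0.    -1.   ] f [-0.23 -0.48 -0.47] w 0.0542
tool delta [-0.0009  0.0002  0.0047]
```

View pics/s7c.png

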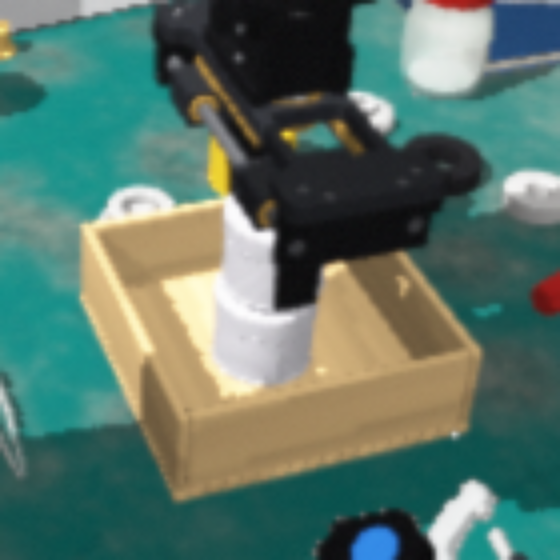

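In the side view the light tin hangs just above the heavy one, in line with it. I'll lower it in millimetre steps.

Request:
arm_command --increments '[{"gripper": 40, "dx": -0.0005, "dy": 0, "dz": 0.001, "spin": 0}, {"gripper": 40, "dx": 0, "dy": 0, "dz": 0.001, "spin": 0}, {"gripper": 40, "dx": 0, "dy": 0, "dz": 0.001, "spin": 0}, {"gripper": 40, "dx": 0, "dy": 0, "dz": 0, "spin": 0}, {"gripper": 40, "dx": 0, "dy": 0, "dz": 0, "spin": 0}, {"gripper": 40, "dx": 0, "dy": 0, "dz": 0, "spin": 0}, {"gripper": 40, "dx": 0, "dy": 0, "dz": 0, "spin": 0}, {"gripper": 40, "dx": 0, "dy": 0, "dz": 0, "spin": 0}]' --grip_force 15

```text
time: 18.7
ee_pos: [0.5313, 0.0392, 0.062]
eef_rot: [0.997, -0.074, 0.0, 0.0]
ft_force: [-0.3, -0.9, -1.4]
width: 0.0546
```

Request:
arm_command --increments '[{"gripper": 40, "dx": 0, "dy": 0, "dz": 0.001, "spin": 0}, {"gripper": 40, "dx": 0, "dy": 0, "dz": 0, "spin": 0}, {"gripper": 40, "dx": 0, "dy": 0, "dz": 0, "spin": 0}, {"gripper": 40, "dx": 0, "dy": 0, "dz": 0, "spin": 0}, {"gripper": 40, "dx": 0, "dy": 0, "dz": 0, "spin": 0}, {"gripper": 40, "dx": 0, "dy": 0, "dz": 0, "spin": 0}, {"gripper": 40, "dx": 0, "dy": 0, "dz": 0, "spin": 0}, {"gripper": 40, "dx": 0, "dy": 0, "dz": 0, "spin": 0}]' --grip_force 15

```text
time: 19.7
ee_pos: [0.5314, 0.0393, 0.0611]
eef_rot: [0.997, -0.074, 0.0, 0.0]
ft_force: [-0.6, -0.9, 2.2]
width: 0.0541
```

Light contact. Open, then rise.

Request:
arm_command --increments '[{"gripper": 70, "dx": 0, "dy": 0, "dz": 0, "spin": 0}, {"gripper": 80, "dx": 0, "dy": 0, "dz": 0, "spin": 0}, {"gripper": 90, "dx": 0, "dy": 0, "dz": 0, "spin": 0}, {"gripper": 90, "dx": 0, "dy": 0, "dz": 0, "spin": 0}, {"gripper": 90, "dx": 0, "dy": 0, "dz": 0, "spin": 0}, {"gripper": 90, "dx": 0, "dy": 0, "dz": 0, "spin": 0}, {"gripper": 90, "dx": 0, "dy": 0, "dz": 0, "spin": 0}, {"gripper": 90, "dx": 0, "dy": 0, "dz": 0, "spin": 0}]'

```text
time: 20.7
ee_pos: [0.5313, 0.0392, 0.061]
eef_rot: [0.997, -0.074, 0.0, 0.0]
ft_force: [-0.1, -0.1, 0.1]
width: 0.0786
```

Request:
arm_command --increments '[{"gripper": 90, "dx": 0, "dy": 0, "dz": -0.01, "spin": 0}, {"gripper": 90, "dx": 0, "dy": 0, "dz": -0.03, "spin": 0}, {"gripper": 90, "dx": 0, "dy": 0, "dz": -0.04, "spin": 0}, {"gripper": 90, "dx": 0, "dy": 0, "dz": -0.05, "spin": 0}, {"gripper": 90, "dx": 0, "dy": 0, "dz": -0.04, "spin": 0}, {"gripper": 90, "dx": 0, "dy": 0, "dz": 0, "spin": 0}, {"gripper": 90, "dx": 0, "dy": 0, "dz": 0, "spin": 0}, {"gripper": 90, "dx": 0, "dy": 0, "dz": 0, "spin": 0}]'

```text
time: 21.7
ee_pos: [0.5307, 0.0391, 0.2299]
eef_rot: [0.997, -0.074, -0.001, 0.0]
ft_force: [-0.1, 0.2, 0.5]
width: 0.0784
```

Run:
```python
from h import *
delta(.5313,.0391,.061)
t=shot('side','s8.png')[:,:,::-1];w=shot('wrist','w8.png')[:,:,::-1]
cv2.imwrite('pics/c8.png',np.hstack([cv2.resize(t[150:290,220:360],(400,400)),cv2.resize(w[60:260,156:356],(400,400))]))
```

```text
t 21.7 p [0.5307 0.0391 0.2299] yaw -8.45 tilt [-0.002 -0.    -1.   ] f [-0.13  0.16  0.46] w 0.0784
tool delta [ 9.000e-04 -1.000e-04  1.689e-01]
```

View pics/c8.png

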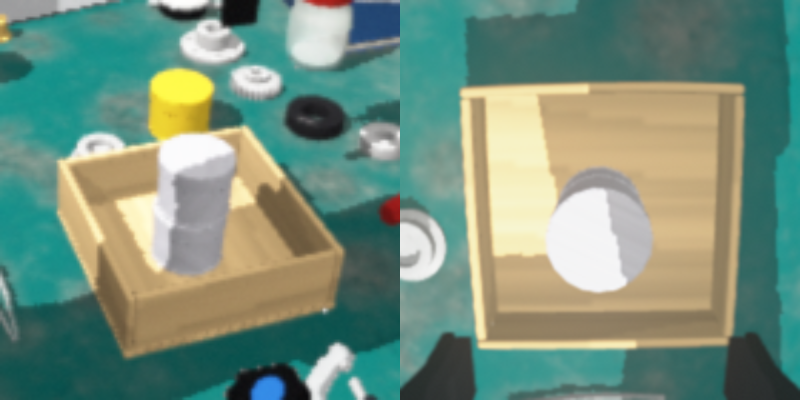

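The side and wrist views show the two tins stacked square and upright in the middle of the box, with the gripper clear.

```bash
python3 -c "
from bench import job;job.close_job()"
```

```text
the job is handed in; nothing more can be done
```

Both tins are packed as asked: the heavier one stands on the floor of the box and the lighter one sits on its lid. I handed the job in at about 22 s. No verdict was reported.

- **Telling them apart:** the tin nearer the robot read about 5 N when lifted, so it was the heavy one. The farther tin read about 1.9 N.
- **Placing:** I set the heavy tin near the centre of the box and released it after contact. I then lowered the light tin onto it from the same gripper position, to within 0.2 mm, and let go at about 2 N of contact.
- **Last checks:** the side and wrist views show both tins upright and in line in the box. The gripper was clear, about 0.17 m above where it let go, with wrist force near zero. I judged the final alignment by eye and did not measure it in the last pictures.
- **Disagreement:** the top and wrist cameras differed by about 2–4 mm in x for the tins on the bench. I corrected for this the same way for both tins. After that, the heavy tin's position in the box matched its release point to under 1 mm.

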